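Toppled sample bottle into the Raman reader's V-nest

ROBOT

A 6-joint arm with a two-finger parallel gripper is mounted at the origin on the work surface. World frame = base frame: x ahead of the robot, y to its left, z up, the work surface at z = 0. Lengths are in mm, angles in degrees, forces in N, time in s.
With the tool pointing down it reaches from about 275 to 850 mm from the base axis. Payload 5.2 kg.
Tool frame: the origin (TCP) lies on the centre line of the jaws, within the pads' length; the fingertips stand arm.tip_reach ahead of it and the grasp point (between the pads) is the TCP (arm.tip_reach is the distance from the TCP to the fingertips, in mm); z points along the fingers, y is the line along which they close (so a half turn about z gives the same grasp; the last joint's range is limited). The gripper opens to 85 mm and grips with 20 to 120 N. Pads are 22 mm wide; open, the fingers measure 114 mm over their backs; the gripper's body (76 mm by 85 mm) begins 54 mm behind the grasp point. The pads swing forward as they close: fully open they stand 13 mm farther back than shut.
Start: joints at [-82.036, 14.817, 87.949, -0, 77.235, -11.62], TCP at [184.372, -518.182, 250.31] pointing down, gripper open.
Joint ranges: [-179.93, 179.93], [-52.35, 119.4], [10.71, 147.94], [-69.91, 249.91], [12.55, 155.21], [-178.61, 178.61]. Speed limits (degrees/s): [147.25, 147.25, 180, 180, 180, 180].

INTERFACE

Orientations are given as a 3x3 rotation matrix whose columns are the frame's x, y, z axes.
In Python, from plant import read_state, optics, arm gives the robot as it stands.
- The arm moves only by the shell command python3 -m pendant 'ROWS' [OPENING] [FORCE]. ROWS is JSON, a list that holds one entry, the list of rows, each a list of 6 numbers: the shift along the tool's x, y, z in mm, then the turn, a rotation vector about the tool's x, y, z in rad. In form: [[[tx, ty, tz, rx, ry, rz], ...]]. A call has 1 to 8 rows; each row shifts and turns the commanded pose from where the row before left it, along the tool's axes as they then stand; what a row does not reach is not made up. A row lasts 1/8 s, in which the tool goes at most 62.5 mm and 10.7 degrees, less where a joint would pass 70% of its speed; a pose out of reach is approached as far as the arm can. A call is refused whole if a number of a shift passes 62.5 or a number of a turn 0.188, either way. A call with a gripper value outside its range is refused whole. OPENING is the closure in counts, from 0 (fully open) to 255 (shut), set as the call begins (- or left out, the last holds). The fingers move at their own pace and stop on an object; FORCE is the grip in N (left out, the last holds). Time passes only in rows, so rows that do not move let the fingers close. It gives the time, the measured TCP pose, the force, the opening and the grip force at its end, in the units of the state.
- read_state(): the state, without advancing time (a new reading comes with each control period).
- optics.read_camera(name): name is "scene" or "top"; returns the picture (384x512x3 uint8, blue, green, red); there is no depth.
- optics.camera_model(name): a dict with "fx", "fy", "cx", "cy" (pixels), "camera_from_world" (4x4, takes a point from world to camera coordinates). Camera axes: x right, y down, z forward; pixel columns grow to the right and rows downward; lengths in mm; the calibration is good to about 2 mm. A picture is of the moment at which its call begins. camera_model takes no time and is no camera call.
- arm.sign_off(): hands the job in; it is judged then, once.
The state is a dict: "t": time; "q": joint angles; "joint_velocities": joint speeds; "joint_torque": joint torques, N m; "tcp_pos": TCP position; "tool_rot": TCP orientation; "wrist_force": force on the tool from outside, world axes, zero at the start; "moment": the same for the moment, N m; "finger_gap": opening from 0.0 (shut) to 1.0 (fully open); "finger_force": force on a finger pad.
Only numpy, scipy, OpenCV 4.12 (cv2) and the standard library are available. Lean on these libraries where they do the work, as an engineer would, in place of code of your own. Each camera call takes 0.05 s, during which the arm holds its last target. There are 200 camera calls.

TASK

The amber sample bottle lying on its side is next to be measured: stand it up, cap on top, and set it on the black rest of the bench Raman reader, then push it gently into the V-nest so that it bears on both white pads, standing straight. The reader measures only while the bottle is held, so finish with your hand still on it, pressing it steadily against both pads; leave the standing bottle, the vials, the loose cap and the well plate where they are.

Things in the scene. Friction and masses are not known exactly. Their poses are not given: they have to be found in the camera images.
- sample_center (a point): the sample bottle toppled on the bench, the only one lying down: amber glass, straight round body 40 mm in diameter, 64 mm high, a short shoulder, a black screw cap 34 mm in diameter, 22 mm high; 90 mm in all, about 110 g. This point is on its axis, 45 mm from base and cap top. Its z axis runs along the bottle from base to cap (level while it lies, up when it stands)
- sample: the same bottle; this origin is the centre of its base, z axis along the bottle towards the cap
- reader: the bench Raman reader, fixed: white housing, 106 mm high, with a low black nose that ends in the V-nest. Origin on the bench under the axis of a seated bottle. +x is level, from the open mouth of the V into the nest (the way to push), y left of that, z up. Nose at most 40 mm high and 48 mm wide; the full-height housing, 180 mm wide, begins 68 mm behind the origin (+x)
- seat (a point): where the bottle's centre is once it stands on the rest and touches both pads: on the reader's z axis, 53 mm above the bench. The black rest under it has its flat top 8 mm above the bench, is 48 mm wide, and its round front edge lies 24 mm before this axis (-x of the reader)
- pad_left: white flat upright pad, the reader's +y flank of the 90 degree V (each pad stands at 45 degrees to the push direction): 14 mm wide, from the rest up to 40 mm above the bench. A seated bottle touches it along an upright line at x = +14, y = +14 mm of the reader. Its origin is the reader's
- pad_right: the same pad on the -y flank: contact line at x = +14, y = -14 mm of the reader. Its origin is the reader's
- bottle_center (a point): bystander: a bottle just like the sample, but standing upright; centre of it, 45 mm up
- vial_a_center (a point): bystander: a standing amber vial with a red cap, 27 mm in diameter, 52 mm high; its centre
- vial_b_center (a point): bystander: a second such vial; its centre
- cap: bystander: a loose red screw cap on the bench, 24 mm in diameter, 14 mm high; centre of its underside
- plate: bystander: a loose white well plate flat on the bench, 86 x 128 x 15 mm; centre of its underside

How it is judged:
By the outcome, as a careful person would: the job done as asked, in the order asked, and still so for the second after the job is handed in, while the arm keeps its last pose, push and grip.
It also fails if it takes over 48 s, if anything falls off the work surface, if the arm or the gripper's body presses on something with over 40 N, if the wrist force passes 120 N, or if a joint passes its speed limit or range.

## Working session

There is one attempt and no reset: what is moved stays moved. The work goes in short steps, Python scripts to look and compute and a shell command to move; the robot and the scene stay as the last step left them, time stands still between calls to the robot, and variables do not carry over. Pictures are saved under pics/ and viewed, at most 10 in all, crops included, and the job is handed in when it is done.

```bash
mkdir -p pics; ls; python3 - <<'E'
from plant import read_state, optics, arm
import cv2
for n in("scene","top"):
    cv2.imwrite(f"pics/{n}0.png",optics.read_camera(n)); m=optics.camera_model(n); print(n,m)
s=read_state(); print(s, arm.tip_reach)
E
```

```text
pics
scene {'fx': 361.58064224373476, 'fy': 361.58064224373476, 'cx': 256.1389385977619, 'cy': 193.11784434446787, 'camera_from_world': array([[-2.94305422e-01,  9.55701061e-01,  4.44969036e-03,
         2.41861412e+02],
       [ 7.25657174e-01,  2.26489080e-01, -6.49710984e-01,
        -3.38716913e+02],
       [-6.21937284e-01, -1.87984516e-01, -7.60168295e-01,
         1.23534225e+03],
       [ 0.00000000e+00,  0.00000000e+00,  0.00000000e+00,
         1.00000000e+00]])}
top {'fx': 415.8547200488889, 'fy': 415.8547200488889, 'cx': 259.9018249372078, 'cy': 195.28485187657617, 'camera_from_world': array([[ 5.14699829e-02, -9.98672396e-01,  2.07021617e-03,
        -9.04520135e+01],
       [-9.75268844e-01, -5.07097505e-02, -2.15126018e-01,
         5.42423866e+02],
       [ 2.14945396e-01,  9.05351513e-03, -9.76584103e-01,
         1.04470533e+03],
       [ 0.00000000e+00,  0.00000000e+00,  0.00000000e+00,
         1.00000000e+00]])}
{'t': 0.1, 'q': array([-8.20354954e+01,  1.48560017e+01,  8.80060485e+01,  3.16491240e-04,
        7.72367038e+01, -1.16168103e+01]), 'joint_velocities': array([-0.00538095, -0.07140855, -0.10336502,  0.05770184, -0.02550023,
        0.003018  ]), 'joint_torque': array([ 3.31004674e-03, -4.46967494e+01, -2.91246718e+01, -3.33328262e-05,
        6.26829366e-03,  4.07991806e-06]), 'tcp_pos': array([ 184.31276399, -517.70573381,  249.54050203]), 'tool_rot': array([[ 9.42167251e-01,  3.35142980e-01, -2.33483257e-04],
       [ 3.35142876e-01, -9.42165769e-01,  1.70770153e-03],
       [ 3.52344248e-04, -1.68719071e-03, -9.99998515e-01]]), 'wrist_force': array([ 0.38160716, -0.11024393, -0.19734669]), 'moment': array([ 0.00169819, -0.04810029, -0.00956463]), 'finger_force': 0.0, 'finger_gap': 0.9997495687547562} 19.0
```

View pics/scene0.png

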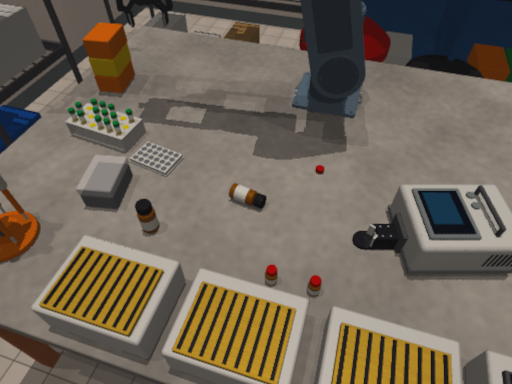

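View pics/top0.png

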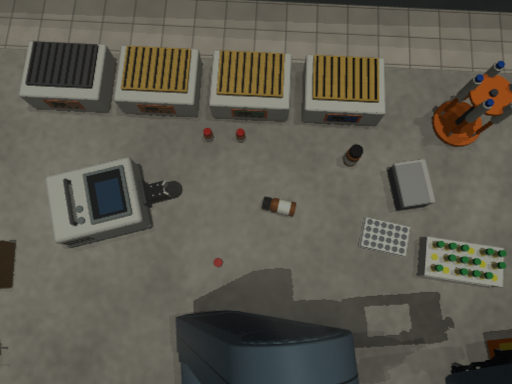

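```bash
python3 - <<'E'
import cv2, numpy as np
t=cv2.imread('pics/top0.png'); s=cv2.imread('pics/scene0.png')
f=lambda i,x,y,w,h,k:cv2.resize(i[y:y+h,x:x+w],None,fx=k,fy=k,interpolation=cv2.INTER_CUBIC)
a=np.hstack([f(t,250,183,56,42,7),f(t,135,168,56,42,7)])   # 392x294
b=np.hstack([f(s,220,172,56,42,7),f(s,350,215,56,42,7)])
cv2.imwrite('pics/z0.png',np.vstack([a,b]))
E
```

```text
(no output)
```

View pics/z0.png

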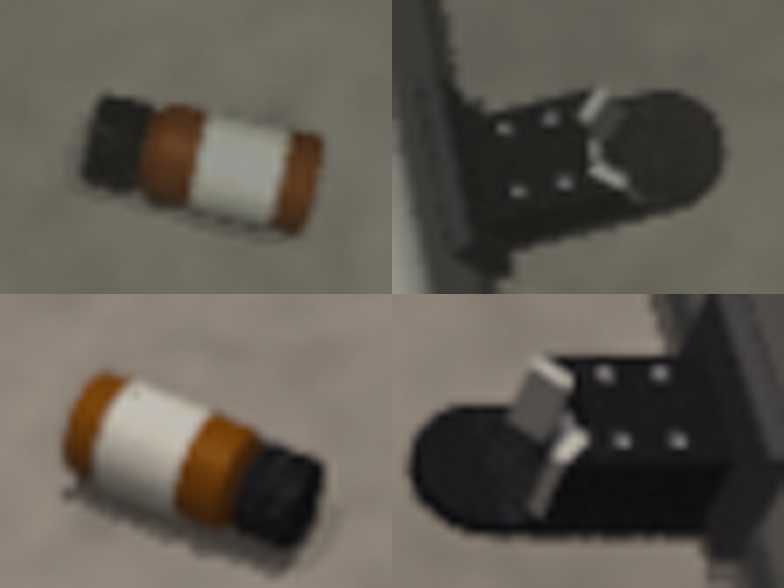

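```bash
cat > h.py <<'E'
import numpy as np, cv2
from plant import read_state, optics, arm
def proj(n,P):
    m=optics.camera_model(n); T=m['camera_from_world']; c=np.atleast_2d(P)@T[:3,:3].T+T[:3,3]
    return np.c_[m['fx']*c[:,0]/c[:,2]+m['cx'],m['fy']*c[:,1]/c[:,2]+m['cy']]
def onplane(n,uv,z):
    m=optics.camera_model(n); T=m['camera_from_world']; R=T[:3,:3]
    o=-R.T@T[:3,3]; d=R.T@[(uv[0]-m['cx'])/m['fx'],(uv[1]-m['cy'])/m['fy'],1]
    return o+d*(z-o[2])/d[2]
def rz(a): c,s=np.cos(a),np.sin(a); return np.array([[c,-s,0],[s,c,0],[0,0,1]])
def reader(p,L): return np.atleast_2d(L)@rz(p[2]).T+[p[0],p[1],0]
A=np.linspace(0,2*np.pi,40)
def cyl(p): # lying: outlines along axis from base; p=x,y,yaw of centre
    out=[]
    for r,z0,z1 in((20,0,60),(17,68,90)):
        out.append(np.vstack([np.c_[np.full(40,z-45.),r*np.cos(A),20+r*np.sin(A)] for z in(z0,z1)]))
    return [reader(p,o) for o in out]
E
python3 - <<'E'
from h import *
from scipy.optimize import least_squares
a=onplane('top',(262.6,202.7),20);b=onplane('top',(294.6,209.1),20)
print('top cap,base',a,b,np.linalg.norm(a-b))
L=[(14,-14,40),(14,14,40)]
ob={'top':[(135+208/7,168+108/7),(135+220/7,168+172/7)],'scene':[(350+171/7,215+146/7),(350+156/7,215+81/7)]}
f=lambda p:np.r_[tuple((proj(n,reader(p,L))-ob[n]).ravel() for n in ob)]
# disc front: tip pixels
tip=onplane('top',(135+331/7,168+150/7),8); print('tip',tip)
g=lambda p:np.r_[f(p),(reader(p,(-24,0,8))[0]-tip)[:2]*.4]
r=least_squares(g,[tip[0],tip[1]+24,1.6],x_scale=[10,10,.1]); print(r.x,np.degrees(r.x[2]),r.fun.round(1))
d=a-b; p=[*(a+b)[:2]/2,np.arctan2(d[1],d[0])]; print('sample',p,np.degrees(p[2]))
rows=[]
for n,(o1,o2) in {'top':((250,183),(135,168)),'scene':((220,172),(350,215))}.items():
    im=cv2.imread(f'pics/{n}0.png'); t=[]
    for o,S in((o1,[x for x in cyl(p)]),(o2,None)):
        z=cv2.resize(im[o[1]:o[1]+42,o[0]:o[0]+56],None,fx=7,fy=7,interpolation=cv2.INTER_CUBIC)
        P=lambda X:((proj(n,X)-o+.5)*7).astype(np.int32)
        if S:
            for x in S: cv2.polylines(z,[cv2.convexHull(P(x))],True,(0,255,0))
        else:
            q=np.c_[24*np.cos(A),24*np.sin(A),0*A+8]; cv2.polylines(z,[P(reader(r.x,q))],True,(0,255,0))
            for s in(1,-1):
                w=7/2**.5; cv2.polylines(z,[P(reader(r.x,[(14-w,s*(14+w),40),(14+w,s*(14-w),40),(14+w,s*(14-w),8),(14-w,s*(14+w),8)]))],True,(0,0,255))
        t.append(z)
    rows.append(np.hstack(t))
cv2.imwrite('pics/z1.png',np.vstack(rows))
E
```

```text
top cap,base [534.59394208 -70.3815262   20.        ] [ 521.32233312 -158.55727985   20.        ] 89.16893594363223
tip [563.08822229 155.13281295   8.        ]
[560.6703748  181.69049407   1.73965135] 99.67467996931408 [ 0.1 -0.7 -0.9  0.1 -1.3 -0.3 -0.1 -1.1  0.6  1.2]
sample [np.float64(527.9581375994458), np.float64(-114.46940302417673), np.float64(1.4214045752679194)] 81.44048314343713
```

View pics/z1.png

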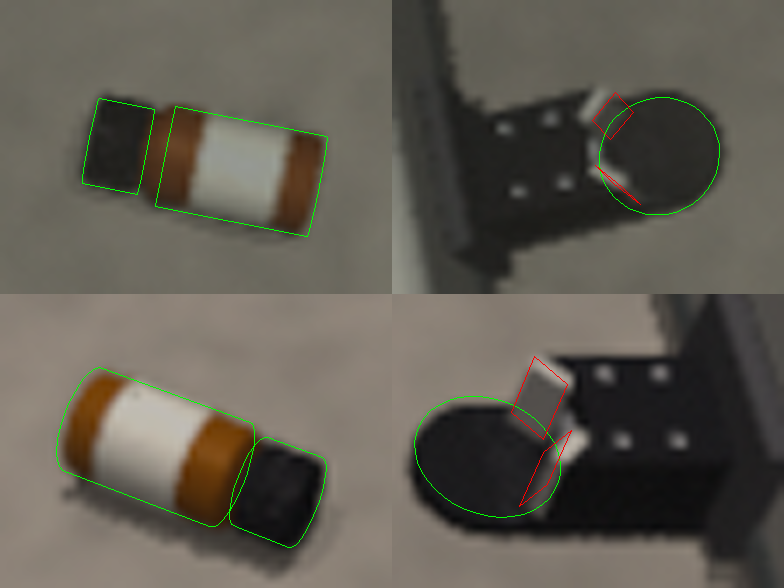

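```bash
python3 - <<'E'
from h import *
o={'top':((135,168),(392,0),[(505,128),(550,118),(518,191),(565,182)]),'scene':((350,215),(392,294),[(660,374),(605,374),(679,441),(622,441)])}
for n,(c,z,P) in o.items():
    W=[onplane(n,((u-z[0])/7-.5+c[0],(v-z[1])/7-.5+c[1]),40) for u,v in P]
    print(n,np.round(W,1)[:,:2].tolist(), [np.degrees(np.arctan2(*(W[i]-W[j])[[1,0]])).round(1) for i,j in((0,1),(2,3),(0,2),(1,3))])
p=[563.3,181.5,np.radians(105)]
rows=[]
for n,(o2) in {'top':(135,168),'scene':(350,215)}.items():
    im=cv2.imread(f'pics/{n}0.png')
    z=cv2.resize(im[o2[1]:o2[1]+42,o2[0]:o2[0]+56],None,fx=7,fy=7,interpolation=cv2.INTER_CUBIC)
    P=lambda X:((proj(n,X)-o2+.5)*7).astype(np.int32)
    for h in(0,8): cv2.polylines(z,[P(reader(p,np.c_[24*np.cos(A),24*np.sin(A),0*A+h]))],True,(0,255,0))
    cv2.polylines(z,[P(reader(p,[(68,24,40),(10,24,40),(10,-24,40),(68,-24,40)]))],True,(255,255,0))
    for s in(1,-1):
        w=7/2**.5; cv2.polylines(z,[P(reader(p,[(14-w,s*(14+w),40),(14+w,s*(14-w),40),(14+w,s*(14-w),8),(14-w,s*(14+w),8)]))],True,(0,0,255))
    rows.append(z)
cv2.imwrite('pics/z2.png',np.hstack(rows))
E
```

```text
top [[561.5, 235.3], [566.4, 218.3], [536.9, 227.6], [541.4, 209.9]] [np.float64(106.0), np.float64(104.2), np.float64(17.4), np.float64(18.6)]
scene [[535.3, 227.5], [540.6, 210.3], [560.4, 235.1], [565.8, 217.6]] [np.float64(107.3), np.float64(107.3), np.float64(-163.1), np.float64(-163.7)]
```

View pics/z2.png

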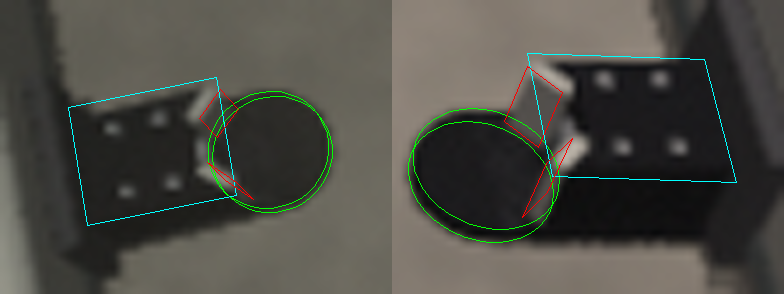

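```bash
cat >> h.py <<'E'
from scipy.spatial.transform import Rotation as Ro
def pickR(yaw,th):
    a=np.array([np.cos(yaw),np.sin(yaw),0]);u=np.array([0,0,1.])
    z=-np.cos(th)*u-np.sin(th)*a; x=np.cos(th)*a-np.sin(th)*u
    return np.c_[x,np.cross(z,x),z]
def placeR(yaw,th): # tool points along yaw, dipped th, x up
    h=np.array([np.cos(yaw),np.sin(yaw),0]);u=np.array([0,0,1.])
    z=np.cos(th)*h-np.sin(th)*u; x=np.cos(th)*u+np.sin(th)*h
    return np.c_[x,np.cross(z,x),z]
def go(p,R):
    s=read_state();R0=s['tool_rot']
    print('shift',np.round(R0.T@(np.array(p)-s['tcp_pos']),1),'rot',np.round(Ro.from_matrix(R0.T@R).as_rotvec(),3),'q',np.round(s['q'],1))
    print('  tcp',s['tcp_pos'].round(1),'F',s['wrist_force'].round(1),'gap',s['finger_gap'].round(3),'ff',round(float(s['finger_force']),1),'t',s['t'])
E
python3 - <<'E'
from h import *
R=pickR(np.radians(81.4),np.radians(20)); p=np.array([529,-107,26.])
go(p-100*R[:,2],R)
E
```

```text
shift [ 478.5 -301.4  130.2] rot [-0.19  -0.316 -1.067] q [-82.   14.9  88.    0.   77.2 -11.6]Traceback (most recent call last):
  File "<stdin>", line 3, in <module>
  File "h.py", line 30, in go
    print('  tcp',s['tcp_pos'].round(1),'F',s['wrist_force'].round(1),'gap',s['finger_gap'].round(3),'ff',round(float(s['finger_force']),1),'t',s['t'])
                                                                            ^^^^^^^^^^^^^^^^^^^^^
AttributeError: 'float' object has no attribute 'round'
```

```bash
sed -i "s/s\['finger_gap'\].round(3)/round(float(s['finger_gap']),3)/" h.py
python3 -m pendant '[[[45,-28,6,0,0,0],[45,-28,6,0,0,0],[45,-28,6,0,0,0],[45,-28,6,0,0,0],[45,-28,6,0,0,0],[45,-28,6,0,0,0],[45,-28,6,0,0,0],[45,-28,6,0,0,0]]]' 0
python3 -m pendant '[[[40,-26,6,0,0,0],[40,-26,6,0,0,0],[38,-25,6,0,0,0],[0,0,0,-0.03,-0.05,-0.16],[0,0,0,-0.03,-0.05,-0.16],[0,0,0,-0.03,-0.05,-0.16],[0,0,0,-0.03,-0.05,-0.16],[0,0,0,-0.03,-0.05,-0.16]]]'
python3 - <<'E'
from h import *
R=pickR(np.radians(81.4),np.radians(20)); p=np.array([529,-107,26.])
go(p-100*R[:,2],R)
E
```

```text
t: 1.1
tcp_pos: [449.2, -184.9, 201.9]
tool_rot: [[0.942, 0.335, -0.0], [0.335, -0.942, 0.0], [-0.0, -0.0, -1.0]]
wrist_force: [0.1, -0.8, 0.8]
finger_gap: 0.993
finger_force: 0.0
t: 2.1
tcp_pos: [533.8, -74.3, 183.8]
tool_rot: [[0.394, 0.915, -0.08], [0.875, -0.401, -0.27], [-0.279, 0.037, -0.96]]
wrist_force: [-0.5, 0.8, -0.8]
finger_gap: 1.001
finger_force: 0.0
shift [18.9 -2.5 61. ] rot [-0.047 -0.061 -0.261] q [ -9.7  19.7  93.  -17.3  70.2  20.5]
  tcp [533.8 -74.3 183.8] F [-0.5  0.8 -0.8] gap 1.001 ff 0.0 t 2.1
```

```bash

python3 -m pendant '[[[10,-1.5,30,0,0,0],[9,-1,31,0,0,0],[0,0,0,-0.024,-0.03,-0.13],[0,0,0,-0.023,-0.03,-0.13],[0,0,0,0,0,0]]]'
python3 - <<'E'
from h import *
R=pickR(np.radians(81.4),np.radians(20)); p=np.array([529,-107,26.])
go(p,R)
a=np.hstack([cv2.resize(optics.read_camera(n)[y:y+110,x:x+110],None,fx=3.6,fy=3.6,interpolation=cv2.INTER_CUBIC) for n,x,y in(('top',225,150),('scene',190,130))]); cv2.imwrite('pics/hover.png',a)
E
```

```text
t: 2.72
tcp_pos: [533.7, -72.6, 119.7]
tool_rot: [[0.147, 0.988, -0.052], [0.929, -0.156, -0.336], [-0.34, 0.001, -0.94]]
wrist_force: [0.2, -0.6, 0.3]
finger_gap: 1.002
finger_force: 0.0
shift [ -0.8   0.6 100. ] rot [-0.001 -0.002 -0.006] q [ -7.4  23.4  98.7 -23.   60.5  13.4]
  tcp [533.7 -72.6 119.7] F [ 0.2 -0.6  0.3] gap 1.002 ff 0.0 t 2.725
```

View pics/hover.png

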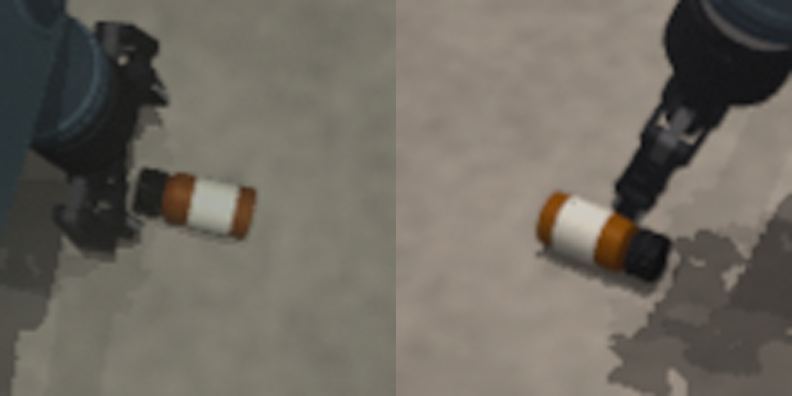

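The picture shows the fingers straddling the bottle (top crop, bottle at about (195,203)) with the gripper leaning towards the cap. Descend and grip.

```bash

python3 -m pendant '[[[-1,0.5,40,0,0,-0.006],[0,0,35,0,0,0],[0,0,15,0,0,0],[0,0,8,0,0,0],[0,0,0,0,0,0]]]'
python3 -m pendant '[[[0,0,0,0,0,0],[0,0,0,0,0,0],[0,0,0,0,0,0],[0,0,0,0,0,0],[0,0,0,0,0,0],[0,0,0,0,0,0],[0,0,0,0,0,0]]]' 255 50
python3 - <<'E'
from h import *
R=pickR(np.radians(81.4),np.radians(20)); p=np.array([529,-107,26.])
go(p,R); print(read_state()['tool_rot'].round(4))
E
```

```text
t: 3.45
tcp_pos: [530.1, -107.2, 28.9]
tool_rot: [[0.142, 0.989, -0.05], [0.93, -0.151, -0.336], [-0.34, 0.001, -0.94]]
wrist_force: [0.0, -1.1, -0.7]
finger_gap: 0.999
finger_force: 0.0
t: 4.32
tcp_pos: [530.2, -106.9, 29.5]
tool_rot: [[0.141, 0.989, -0.049], [0.93, -0.15, -0.337], [-0.34, 0.002, -0.94]]
wrist_force: [-0.5, 1.7, 5.4]
finger_gap: 0.447
finger_force: 49.6
shift [ 0.9 -1.1  3.4] rot [ 0.002 -0.002 -0.001] q [-11.1  30.3 103.5 -27.   48.5  16.1]
  tcp [ 530.2 -106.9   29.5] F [-0.5  1.7  5.4] gap 0.447 ff 49.6 t 4.325
[[ 0.1415  0.9887 -0.0493]
 [ 0.9296 -0.1498 -0.3367]
 [-0.3403  0.0018 -0.9403]]
```

```bash

python3 -m pendant '[[[-4,0,-11,0,0,0],[-14,0,-38,0,0,0],[-20,0,-56,0,0,0],[-17,0,-47,0,0,0],[0,0,0,0,0,0]]]' 255 70
python3 - <<'E'
from h import *
R0=np.array([[.1415,.9887,-.0493],[.9296,-.1498,-.3367],[-.3403,.0018,-.9403]])
a=np.array([np.cos(np.radians(81.35)),np.sin(np.radians(81.35)),0])
print('bottle axis in tool',(R0.T@a).round(3))
R=placeR(np.radians(106.5),np.radians(19.9))
rd=reader([563,183,np.radians(106.5)],(-12,0,80+49))[0]
go(rd-10*R[:,2],R)
E
```

```text
t: 4.95
tcp_pos: [532.2, -107.6, 195.5]
tool_rot: [[0.144, 0.989, -0.041], [0.929, -0.15, -0.338], [-0.341, 0.01, -0.94]]
wrist_force: [0.0, -0.0, -1.7]
finger_gap: 0.438
finger_force: 70.5
bottle axis in tool [ 0.94   0.001 -0.34 ]
shift [277.7  -4.7 -33.5] rot [ 0.217  1.546 -0.436] q [-11.1  18.   94.7 -21.6  67.4   6. ]
  tcp [ 532.2 -107.6  195.5] F [ 0.  -0.  -1.7] gap 0.438 ff 70.5 t 4.95
```

```bash

python3 -m pendant '[[[0,0,0,0.024,0.172,-0.048],[0,0,0,0.024,0.172,-0.048],[0,0,0,0.024,0.172,-0.048],[0,0,0,0.024,0.172,-0.048]]]'
python3 -m pendant '[[[0,0,0,0.024,0.172,-0.048],[0,0,0,0.024,0.172,-0.048],[0,0,0,0.024,0.172,-0.048],[0,0,0,0.024,0.172,-0.048],[0,0,0,0.024,0.172,-0.048],[0,0,0,0,0,0]]]'
python3 - <<'E'
from h import *
R=placeR(np.radians(106.5),np.radians(19.9))
rd=reader([563,183,np.radians(106.5)],(-12,0,40+49))[0]
go(rd-10*R[:,2],R)
E
```

```text
t: 5.45
tcp_pos: [529.4, -107.0, 190.3]
tool_rot: [[-0.005, 0.995, -0.1], [0.937, 0.04, 0.347], [0.349, -0.092, -0.933]]
wrist_force: [0.8, -0.8, -2.3]
finger_gap: 0.442
finger_force: 70.5
t: 6.2
tcp_pos: [528.8, -107.3, 185.2]
tool_rot: [[-0.077, 0.96, -0.269], [0.319, 0.279, 0.906], [0.945, -0.016, -0.328]]
wrist_force: [-0.4, 1.0, -2.2]
finger_gap: 0.444
finger_force: 70.6
shift [ -4.8 115.4 264. ] rot [-0.    -0.014 -0.017] q [-42.2  49.2  72.7  34.9 120.8 -58.1]
  tcp [ 528.8 -107.3  185.2] F [-0.4  1.  -2.2] gap 0.444 ff 70.6 t 6.2
```

```bash

python3 -m pendant '[[[0,14,31,0,0,0],[-1,20,46,0,0,0],[-1,20,46,0,0,0],[-1,20,46,0,0,0],[-1,20,46,0,-0.014,-0.017],[0,14,31,0,0,0],[0,7,16,0,0,0],[0,0,0,0,0,0]]]'
python3 - <<'E'
from h import *
R=placeR(np.radians(106.5),np.radians(19.9))
rd=reader([563,183,np.radians(106.5)],(-12,0,40+49))[0]
go(rd-10*R[:,2],R)
a=np.hstack([cv2.resize(optics.read_camera(n)[y:y+90,x:x+90],None,fx=4.4,fy=4.4,interpolation=cv2.INTER_CUBIC) for n,x,y in(('top',130,145),('scene',325,180))]); cv2.imwrite('pics/pre.png',a)
E
```

```text
t: 7.2
tcp_pos: [570.0, 161.3, 98.2]
tool_rot: [[-0.107, 0.958, -0.267], [0.333, 0.288, 0.898], [0.937, 0.007, -0.35]]
wrist_force: [-0.3, -0.0, -1.1]
finger_gap: 0.441
finger_force: 70.6
shift [-5.  -0.6  3.3] rot [-0.001  0.01   0.009] q [-21.4  50.3  85.5  48.3  98.7 -56.7]
  tcp [570.  161.3  98.2] F [-0.3 -0.  -1.1] gap 0.441 ff 70.6 t 7.2
```

View pics/pre.png

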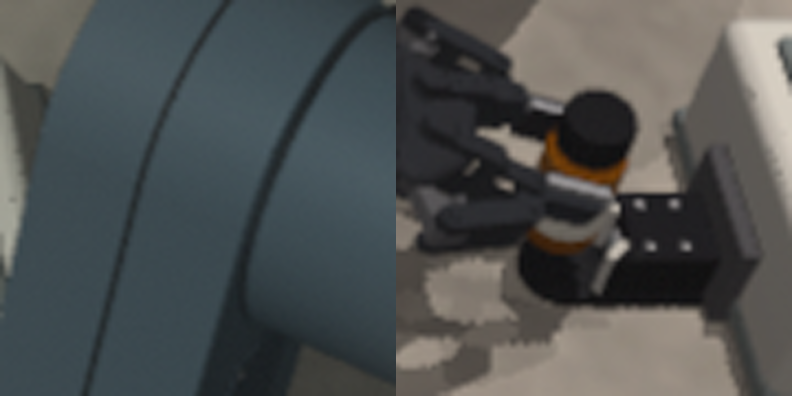

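The bottle hangs upright over the rest (scene crop, base around (565,240)), clear of the white pads. The top view is blocked by the arm. Lower it.

```bash

python3 -m pendant '[[[-15,0,5.5,0,0.01,0.009],[-12,0,4.5,0,0,0],[-4,0,1.5,0,0,0],[0,0,0,0,0,0],[0,0,0,0,0,0]]]'
python3 - <<'E'
from h import *
R=placeR(np.radians(106.5),np.radians(19.9))
rd=reader([563,183,np.radians(106.5)],(-12,0,8+49))[0]
go(rd-10*R[:,2],R)
E
```

```text
t: 7.92
tcp_pos: [570.4, 160.7, 64.6]
tool_rot: [[-0.094, 0.959, -0.267], [0.324, 0.283, 0.903], [0.941, -0.001, -0.338]]
wrist_force: [-0.6, 0.4, -0.7]
finger_gap: 0.441
finger_force: 70.6
shift [-3.3 -0.8  3.4] rot [ 0.    -0.003 -0.002] q [-21.6  53.7  85.1  48.3  97.3 -58.4]
  tcp [570.4 160.7  64.6] F [-0.6  0.4 -0.7] gap 0.441 ff 70.6 t 7.925
```

```bash

python3 -m pendant '[[[-0.9,0,0.3,0,-0.003,-0.002],[-0.9,0,0.3,0,0,0],[0,0,0,0,0,0]]]'
python3 -m pendant '[[[-0.9,0,0.3,0,0,0],[0,0,0,0,0,0],[0,0,0,0,0,0]]]'
python3 -m pendant '[[[-0.9,0,0.3,0,0,0],[0,0,0,0,0,0],[0,0,0,0,0,0]]]'
```

```text
t: 8.3
tcp_pos: [570.3, 160.7, 62.7]
tool_rot: [[-0.097, 0.959, -0.267], [0.327, 0.284, 0.901], [0.94, 0.0, -0.341]]
wrist_force: [-0.4, 1.2, -1.1]
finger_gap: 0.439
finger_force: 70.6
t: 8.68
tcp_pos: [570.4, 160.7, 61.8]
tool_rot: [[-0.097, 0.959, -0.267], [0.326, 0.284, 0.902], [0.94, 0.0, -0.341]]
wrist_force: [0.1, -0.8, 0.3]
finger_gap: 0.444
finger_force: 70.6
t: 9.05
tcp_pos: [570.3, 160.7, 61.7]
tool_rot: [[-0.097, 0.959, -0.267], [0.325, 0.284, 0.902], [0.941, 0.001, -0.339]]
wrist_force: [-0.6, -1.6, 5.0]
finger_gap: 0.445
finger_force: 70.9
```

```bash

python3 -m pendant '[[[0.4,0,-0.1,0,0,0],[0.7,0,1.9,0,0,0],[0.7,0,1.9,0,0,0],[0.7,0,1.9,0,0,0],[0,0,0,0,0,0],[0,0,0,0,0,0]]]'
python3 -m pendant '[[[0.34,0,0.94,0,0,0],[0,0,0,0,0,0],[0.34,0,0.94,0,0,0],[0,0,0,0,0,0],[0,0,0,0,0,0]]]'
python3 - <<'E'
from h import *
go([563,183,0],np.eye(3)); s=read_state(); print('bottle est in reader',rz(np.radians(106.5)).T@(s['tcp_pos']+10*s['tool_rot'][:,2]-[563,183,0]), 'F reader',rz(np.radians(106.5)).T@s['wrist_force'])
a=cv2.resize(optics.read_camera('scene')[190:280,340:440],None,fx=6,fy=6,interpolation=cv2.INTER_CUBIC); cv2.imwrite('pics/push1.png',a)
E
```

```text
t: 9.8
tcp_pos: [569.2, 166.1, 61.8]
tool_rot: [[-0.098, 0.959, -0.266], [0.327, 0.283, 0.902], [0.94, 0.002, -0.341]]
wrist_force: [0.5, -3.1, 6.0]
finger_gap: 0.44
finger_force: 71.2
t: 10.42
tcp_pos: [568.7, 167.9, 61.8]
tool_rot: [[-0.098, 0.959, -0.266], [0.327, 0.283, 0.902], [0.94, 0.002, -0.341]]
wrist_force: [0.8, -3.8, 5.2]
finger_gap: 0.44
finger_force: 71.3
shift [-52.6  -1.3  36.3] rot [1.206 1.616 0.848] q [-21.   53.6  85.7  48.7  96.5 -58.7]
  tcp [568.7 167.9  61.8] F [ 0.8 -3.8  5.2] gap 0.44 ff 71.3 t 10.425
bottle est in reader [-6.74728195 -1.20577865 58.39134749] F reader [-3.90825127  0.30652895  5.23330733]
```

View pics/push1.png

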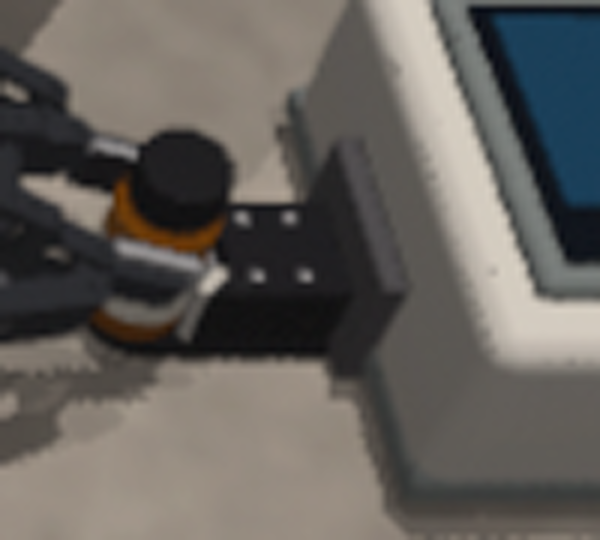

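The bottle stands on the rest, upright, and is not yet against the pads. Continue gently, watching forces.

```bash
cat > f.py <<'E'
from h import *
s=read_state();M=rz(np.radians(106.5)).T
print('bottle',(M@(s['tcp_pos']+10*s['tool_rot'][:,2]-[563,183,0])).round(2),'F',(M@s['wrist_force']).round(1),'mom',(M@s['moment']).round(2),'ff',round(float(s['finger_force']),1))
E
python3 -m pendant '[[[0.7,-0.6,1.9,0,0,0],[0.34,0,0.94,0,0,0],[0,0,0,0,0,0]]]' >/dev/null; python3 f.py
python3 -m pendant '[[[0.34,0,0.94,0,0,0],[0,0,0,0,0,0],[0,0,0,0,0,0]]]'>/dev/null; python3 f.py
python3 -m pendant '[[[0.34,0,0.94,0,0,0],[0,0,0,0,0,0],[0,0,0,0,0,0]]]'>/dev/null; python3 f.py
```

```text
bottle [-4.23 -0.8  58.39] F [-6.8  0.8  6.9] mom [-0.07  0.    0.06] ff 71.6
bottle [-3.97 -0.8  58.45] F [-10.6   2.1   7.9] mom [0.07 0.14 0.19] ff 72.0
bottle [-3.8  -0.83 58.52] F [-15.    3.5   7.8] mom [0.14 0.27 0.4 ] ff 72.5
```

```bash

python3 -m pendant '[[[-0.7,0,-1.9,0,0,0],[0.3,-1,-0.1,0,0,0],[0,0,0,0,0,0]]]' >/dev/null; python3 f.py
python3 -m pendant '[[[0.34,0,0.94,0,0,0],[0,0,0,0,0,0],[0,0,0,0,0,0]]]'>/dev/null; python3 f.py
python3 -m pendant '[[[0.34,0,0.94,0,0,0],[0,0,0,0,0,0],[0,0,0,0,0,0]]]'>/dev/null; python3 f.py
python3 -m pendant '[[[0.34,0,0.94,0,0,0],[0,0,0,0,0,0],[0,0,0,0,0,0]]]'>/dev/null; python3 f.py
```

```text
bottle [-3.43  0.17 58.35] F [-4.8 -2.2  6.1] mom [-0.36  0.02 -0.45] ff 70.8
bottle [-3.17  0.16 58.4 ] F [-9.5 -0.8  7.8] mom [-0.28  0.15 -0.2 ] ff 71.8
bottle [-2.98  0.17 58.44] F [-13.3   1.4   7. ] mom [-0.13  0.23 -0.07] ff 72.3
bottle [-2.85  0.14 58.48] F [-16.8   1.8   8.7] mom [0.02 0.36 0.07] ff 72.8
```

```bash

python3 -m pendant '[[[-0.5,0,-1.5,0,0,0],[0,-1.5,0,0,0,0],[0,0,0,0,0,0]]]' >/dev/null; python3 f.py
python3 -m pendant '[[[0.5,0,1.4,0,0,0],[0,0,0,0,0,0],[0,0,0,0,0,0]]]'>/dev/null; python3 f.py
python3 -m pendant '[[[0.5,0,1.4,0,0,0],[0,0,0,0,0,0],[0,0,0,0,0,0]]]'>/dev/null; python3 f.py
```

```text
bottle [-1.92  1.76 58.34] F [-5.9 -2.4  5.8] mom [-0.35  0.04 -0.41] ff 71.1
bottle [-1.67  1.68 58.4 ] F [-11.5  -1.2   7.2] mom [-0.14  0.19 -0.07] ff 72.2
bottle [-1.42  1.65 58.47] F [-18.4   1.2   9.1] mom [-0.03  0.38  0.28] ff 72.9
```

```bash

python3 -m pendant '[[[-0.7,0,-1.9,0,0,0],[0,-1.2,0,0,0,0],[0,0,0,0,0,0]]]' >/dev/null; python3 f.py
python3 -m pendant '[[[0.4,0,1.1,0,0,0],[0,0,0,0,0,0],[0,0,0,0,0,0]]]'>/dev/null; python3 f.py
python3 -m pendant '[[[0,-0.8,0,0,0,0],[0,0,0,0,0,0],[0,0,0,0,0,0]]]'>/dev/null; python3 f.py
python3 -m pendant '[[[0,-0.8,0,0,0,0],[0,0,0,0,0,0],[0,0,0,0,0,0]]]'>/dev/null; python3 f.py
```

```text
bottle [-1.81  1.85 58.39] F [-8.4 -5.9  5.3] mom [-0.46  0.06 -0.76] ff 71.5
bottle [-1.61  1.81 58.45] F [-13.7  -4.2   7.5] mom [-0.34  0.21 -0.57] ff 72.2
bottle [-1.65  1.9  58.45] F [-12.5  -5.3   6.3] mom [-0.43  0.29 -0.93] ff 71.9
bottle [-1.65  1.99 58.46] F [-11.2  -8.3   5.6] mom [-0.66  0.29 -1.31] ff 71.8
```

```bash

python3 -m pendant '[[[0,1,0,0,0,0],[0,1,0,0,0,0],[0,0,0,0,0,0],[0,0,0,0,0,0]]]' >/dev/null; python3 f.py
python3 -m pendant '[[[0.2,0,0.6,0,0,0],[0,0,0,0,0,0],[0,0,0,0,0,0]]]'; python3 f.py
python3 - <<'E'
from h import *
a=cv2.resize(optics.read_camera('scene')[190:280,340:440],None,fx=6,fy=6,interpolation=cv2.INTER_CUBIC); cv2.imwrite('pics/push2.png',a)
s=read_state(); b=s['tool_rot']@[.940,.001,-.341]; print('bottle axis',b.round(4))
E
```

```text
bottle [-1.56  1.77 58.47] F [-12.5  -0.7   7.7] mom [-0.29  0.26 -0.38] ff 72.1
t: 16.6
tcp_pos: [564.4, 172.1, 61.9]
tool_rot: [[-0.1, 0.96, -0.263], [0.329, 0.281, 0.901], [0.939, 0.004, -0.344]]
wrist_force: [5.5, -15.6, 8.4]
finger_gap: 0.439
finger_force: 72.3
bottle [-1.49  1.75 58.48] F [-16.5  -0.8   8.4] mom [-0.11  0.37 -0.19] ff 72.3
bottle axis [-0.0034  0.0022  0.9999]
```

View pics/push2.png

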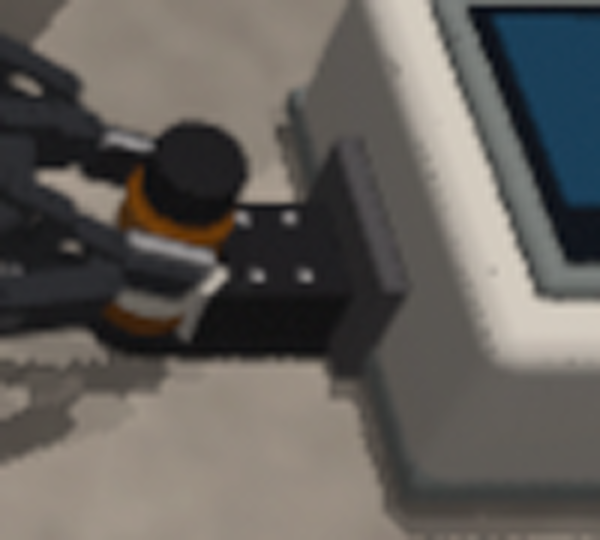

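```bash
python3 -m pendant '[[[0,0,0,0,0,0],[0,0,0,0,0,0],[0,0,0,0,0,0],[0,0,0,0,0,0]]]' >/dev/null; python3 f.py
python3 - <<'E'
from h import *
im=optics.read_camera('scene'); o=(340,190); z=cv2.resize(im[190:280,340:440],None,fx=6,fy=6,interpolation=cv2.INTER_CUBIC)
s=read_state(); c=s['tcp_pos']+10*s['tool_rot'][:,2]
for h,r in((8,20),(72-4,20),(80,17),(98,17)):
    q=np.c_[c[0]+r*np.cos(A),c[1]+r*np.sin(A),0*A+h]; cv2.polylines(z,[((proj('scene',q)-o+.5)*6).astype(np.int32)],True,(0,255,0))
cv2.imwrite('pics/chk.png',z)
E
```

```text
bottle [-1.45  1.78 58.49] F [-17.1  -2.3   7.6] mom [-0.22  0.33 -0.19] ff 72.3
```

View pics/chk.png

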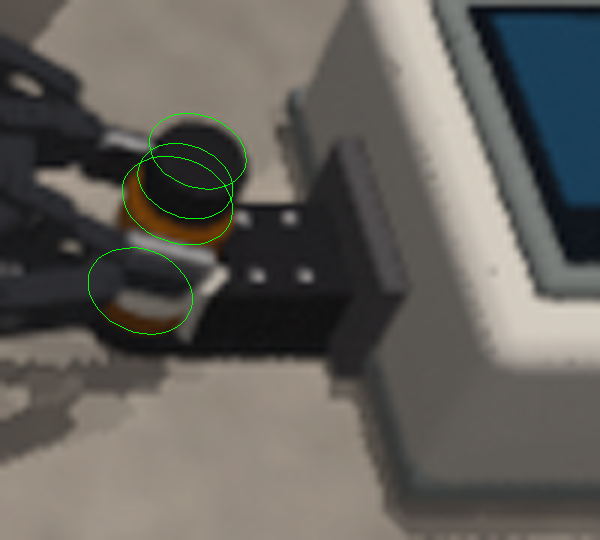

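```bash
python3 - <<'E'
from h import *
from scipy.optimize import least_squares
im=cv2.imread('pics/scene0.png'); g=im.max(2)
print(g[194:238,136:160:2])
now=optics.read_camera('scene'); print(now.max(2)[206:232,360:386:2])
E
```

```text
[[138 140 142 143 141 138 136 135 135 136 136 134]
 [139 141 143 142 139 136 134 133 134 135 135 133]
 [139 140 142 140 137 134 133 134 134 134 134 133]
 [140 140 140 139 136 133 133 134 134 133 133 132]
 [139 140 122 116 110 113 134 136 135 133 132 131]
 [139 133  68  40  28  55 118 136 134 133 131 133]
 [133 101  27  29  28  28  66 129 134 132 131 133]
 [112  29  29  28  29  29  29 108 132 131 131 133]
 [ 79  29  29  27  28  28  28  80 130 130 131 133]
 [ 41  28  29  28  28  29  28  43 130 131 132 134]
 [ 28  28  28  28  27  29  28  27 133 133 134 134]
 [ 27  28  29  29  29  28  28  17 123 136 136 136]
 [ 29  28  29  28  28  29  25  18  94 137 137 138]
 [ 26  28  28  28  30  29  20  16  80 135 135 138]
 [ 21  28  28  28  29  26  17  15  77 127 135 138]
 [ 45  24  27  27  25  18  17  16  70 113 135 138]
 [ 66  18  20  23  15  17  17  14  76  95 136 139]
 [ 91  14  17  16  16  15  16  24  83  81 138 140]
 [127  17  15  16  16  16  18  43  86  70 140 139]
 [137  33  17  17  14  15  25  70  84  56 133 141]
 [132  73  16  16  17  28  50  87  76  57 120 142]
 [128  98  60  43  46  64  76
[... 1875 characters left out ...]
20  31  33  33  33  33  33  33 149 161]
 [ 38 108  20  20  23  33  33  33  33  34  62 163 163]
 [ 98 108  16  17  21  30  33  34  32  31  95 164 166]
 [131 107  35  18  19  20  27  29  29  19 122 165 168]
 [106 111  59  17  19  19  17  20  20  20 112 136 137]
 [ 79 105  82  19  18  20  20  17  19  27  32  34  33]
 [ 69  93 102  38  20  20  19  19  16  59 104  33  34]
 [ 68  83 105  79  45  18  19  19  34  89 135  32  32]
 [ 66  68  98 109  85  50  40  40  77  92  79  32  33]
 [ 57  92  84 110 105  87  80  80 106  64  32  33  34]
 [ 51 129 115 109  96 102 104 101  94  33  32  33  34]
 [ 48 122 151 137 117 106  90  85  58  30  31  33  34]
 [ 46  73 118 136 147 134 112  88  49  31  31  32  33]]
```

```bash
python3 - <<'E'
from h import *
s=read_state(); c=s['tcp_pos']+10*s['tool_rot'][:,2]
print('ours cap',onplane('scene',(373.2,216.2),98)[:2],'axis by tcp',c[:2])
b=onplane('scene',(142.6,204.3),90); print('bystander cap',b[:2])
q=np.c_[b[0]+20*np.cos(A),b[1]+20*np.sin(A),0*A]; P=proj('scene',q); print('pred base: bottom row',P[:,1].max(),'left',P[:,0].min(),'right',P[:,0].max())
q[:,:2]+=c[:2]-b[:2]; q[:,2]=8; P=proj('scene',q); print('ours base bottom pred',P[:,1].max(), P[P[:,1].argmax(),0])
im=optics.read_camera('scene'); print(im[236:252,360:370,2])
E
```

```text
ours cap [565.53166083 183.06120006] axis by tcp [561.73694519 181.09457175]
bystander cap [ 677.928719   -308.66645048]
pred base: bottom row 234.5993890925698 left 142.8837817003211 right 159.75891264031662
ours base bottom pred 245.18463656838034 364.7249598887594
[[ 35  26  24  25  25  26  26  26  30  34]
 [ 41  29  27  25  25  27  25  25  24  25]
 [ 63  68  59  54  42  34  26  23  27  25]
 [ 94 101  94  90  80  72  65  54  47  46]
 [ 98 105 105 105 104 102  99  89  83  81]
 [ 78  93  97 102 103 103 103 103 104 100]
 [ 60  64  75  86  91  92  93  94  92  85]
 [ 59  61  61  61  63  67  70  72  64  62]
 [ 46  55  59  62  61  60  59  55  52  64]
 [ 24  33  46  51  51  50  47  40  31  54]
 [ 17  18  18  20  22  21  23  21  20  34]
 [ 18  19  17  18  18  19  20  21  21  21]
 [ 35  25  25  18  19  20  18  18  20  21]
 [ 63  53  57  52  45  45  44  56  73  65]
 [ 79  77  81  78  72  72  71  93 120 114]
 [ 80  80  80  80  80  80  79  96 125 137]]
```

```bash
python3 f.py; python3 -c "
from plant import arm; print(arm.sign_off())"
```

```text
bottle [-1.48  1.77 58.47] F [-16.5  -0.9   7.9] mom [-0.15  0.33 -0.19] ff 72.3
the job is handed in; nothing more can be done
None
```

The amber bottle is standing cap up on the black rest, still gripped and pressed into the V-nest with about 16 N. The near-zero sideways force (under 1 N) shows it bears on both pads. The job is handed in, no verdict came back, and the other items were not touched.

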